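Lock the gauge pin, find the spacer's blind hole on it and hold the spacer hole-up

TASK

Swing the gauge's cam lever by its orange knob all the way over to lock the sliding pin; then pick up the red square spacer from the bench and push its bored end gently over the level brass gauge pin until the pin reaches the bottom of the blind hole, to feel that this is the open end and that it is clear. Then draw it off, turn it so that the hole faces straight up and finish while still holding it like that in the gripper, in the air well clear above the middle of the round grey parts dish, a good hand's breadth above the bench. Leave the other things on the bench where they are.

Things in the scene. Friction and masses are not known exactly. Their poses are not given: they have to be found in the camera images.
- spacer_mid (a point): Centre of the loose red-anodised square aluminium spacer, a block 56 mm long and 30 by 30 mm across, 0.08 to 0.17 kg, lying on the bench (this point 15 mm up) at almost any yaw. Its x axis runs along the 56 mm and points OUT OF THE BORED END, which has a central round blind hole, 18 mm in diameter, 30 mm deep; the other end is solid. z is up at the start.
- spacer_mouth (a point): Centre of the mouth of the spacer's blind hole, on the bored end face, 28 mm from spacer_mid along its x axis; same axes as spacer_mid.
- pin_tip (a point): Tip of the gauge pin, a level brass rod 9 mm thick (10 mm from 17 mm behind the tip), round nose, axis 120 mm above the bench. Its x axis points level from the tip back along the pin: the spacer, x axes parallel, is pushed along +x over it. Straight for 57 mm, then it bends down into an upright rod 65 mm behind the tip, on a saddle. Nothing is above or beside the pin.
- gauge: The gauge's foot, fixed, grey, 135 by 64 mm and 14 mm high, its centre 45 mm along its x axis from the origin, which lies on the bench. Axes as pin_tip, which is at x -25, y 0, z 120 mm. On it the pin's saddle slides: unlocked, it gives way up to 12 mm to +x under about 1 N and springs back; locked, it stands firm but for 1 mm of play.
- camlock (a joint): Angle of the level cam lever, which turns about an upright axis at cam_pivot: near 0 (starts 0 to 0.2) the pin is free and the arm points along the gauge's +y; it grows CLOCKWISE seen from above to its stop at 1.57 (locked), the arm then pointing along the gauge's +x. It stays where it is left and takes about 2 N at the knob.
- cam_pivot (a point): Point on the lever's upright axis, 60 mm above the bench, at x 74.5, y 0 mm in the gauge's frame; axes as the gauge.
- cam_knob (a point): Point on the axis of the lever's upright orange knob, 70 mm from cam_pivot and 63 mm above the bench. The knob is round, 16 mm thick, and stands from 43 to 83 mm above the bench; its sides are free but for the black arm, 10 mm thick, that joins it at 45 mm height.
- dish: Round grey parts dish, 174 mm across, fixed on the bench, rim 18 mm high, floor 6 mm high. Origin at the centre of its underside.
- reel: Bystander: small solder reel standing on its flange, 54 mm across and 40 mm high. Origin at the centre of its underside.
- spray: Bystander: spray can, 56 mm across and 150 mm high. Origin at the centre of its underside.
- heatsink: Bystander: black finned heat sink, 45 by 50 by 26 mm. Origin at the centre of its underside.
- screwdriver: Bystander: screwdriver with a green handle, lying along its x axis, about 200 mm long. Origin at its underside.
- knobcap: Bystander: black knob cap, 32 mm across and 18 mm high. Origin at the centre of its underside.
- transformer: Bystander: small transformer with a yellow winding, 50 by 56 by 42 mm. Origin at the centre of its underside.
Things that resemble listed ones, but are neither listed nor needed, are in the scene too. Leave any blue look-alike of the part that bears spacer_mid alone. Of the things that look like the dish, the smaller one is meant.

How it is judged:
By the outcome, as a careful person would: the job done as asked, in the order asked, and still so for the second after the job is handed in, while the arm keeps its last pose, push and grip.
It also fails if it takes over 61 s, if anything falls off the work surface, if the arm or the gripper's body presses on something with over 40 N, if the wrist force passes 120 N, or if a joint passes its speed limit or range.

ROBOT

A 6-joint arm with a two-finger parallel gripper is mounted at the origin on the work surface. World frame = base frame: x ahead of the robot, y to its left, z up, the work surface at z = 0. Lengths are in m, angles in rad, forces in N, time in s.
With the tool pointing down it reaches from about 0.375 to 0.75 m from the base axis. Payload 9 kg.
Tool frame: the origin (TCP) lies at the very end of the fingers, on their centre line; the grasp point (between the pads) lies 19 mm behind it (grip_depth is the z of the grasp point in the tool frame, in m); z points along the fingers, y is the direction in which the jaws open and shut (so a half turn about z gives the same grasp; the last joint's range is limited). The gripper opens to 85 mm and grips with 20 to 120 N. Pads are 22 mm wide; open, the fingers measure 114 mm over their backs; the gripper's body (76 mm by 85 mm) begins 54 mm behind the grasp point. The pads swing forward as they close: fully open they stand 13 mm farther back than shut.
Start: joints at [1.116, 0.104, 0.097, 1.564, 0, 1.353], TCP at [0.141, 0.583, 0.231] pointing down, gripper open.
Joint ranges: [-2.99, 2.99], [-0.84, 1.86], [-1.1, 1.16], [-1.84, 2.11], [-1.51, 1.56], [-3.14, 3.14]. Speed limits (rad/s): [2.22, 2.22, 2.57, 3.14, 3.14, 3.14].

INTERFACE

Orientations are given as a unit quaternion [w, x, y, z].
In Python, from cell import * gives the robot as it stands. Calls block until the motion is done:
- move_pose(position, orientation): joint-space move of the TCP to a pose.
- movel(position, rotation=None, vel=0.15): straight line of the TCP; rotation=None keeps the orientation; vel is the mean speed in m/s.
- move_joints(angles): joint-space move.
- release() and gripper_close(newtons=None): open the fingers fully, or close them until they stop; newtons is the grip in N (None keeps the last).
- pause(seconds).
- inverse_kinematics(position, orientation): joint angles nearest the present ones, or None.
- observe(): the state.
- capture(name): name is "scene" or "top" or "wrist"; returns the picture (480x640x3 uint8, blue, green, red); there is no depth.
- camera_info(name): a dict with "vertical_fov" (degrees; the focal length in pixels is half the picture's height over the tangent of half this angle, whatever the lens; pixels are square), "cx", "cy" (the principal point, pixels), "T" (4x4, takes a point from camera to world coordinates). Camera axes: x right, y up, looking along -z (the intrinsics and any distortion apply to the point x, -y, -z); pixel columns grow to the right and rows downward; lengths in m; the calibration is good to about 2 mm. A picture is of the moment at which its call begins: read the wrist's pose just before it. camera_info takes no time and is no camera call; for the wrist camera it gives the pose at the moment of the call.
A pose or a line that the arm cannot do raises Unreachable and nothing moves.
- finish_job(): hands the job in, once; it reports no verdict.
Trained networks look in the newest picture that a camera, given by its name, has taken for a name from the list of things; names that differ only in an ending like _2 or _b are one class to them, and where a whole thing is asked for, a point or a joint stands for the part that bears it (a point fixed in the world has none). Each returns a list of dicts, best first, with "conf" (0 to 1); they miss things now and then, are a little off and sometimes report something else, mostly with a low value. They report only what shows in the picture. A call takes as long as a camera call. They do not tell look-alikes from the thing itself.
- search_frame(label, camera): "extent" ([left, top, right, bottom] in pixels, round what is visible of it).
- place_of(label, camera): "centre" ([column, row] in pixels: a listed point, or the origin of a listed thing).
The state is a dict: "clock": time; "joints": joint angles; "dq": joint speeds; "tau": joint torques, N m; "tool_pos": TCP position; "tcp_rot": TCP orientation; "ft_force": force on the tool from outside, world axes, zero at the start; "torque": the same for the moment, N m; "gripper_width": opening from 0.0 (shut) to 1.0 (fully open).
Only numpy, scipy, OpenCV 4.12 (cv2) and the standard library are available. Lean on these libraries where they do the work, as an engineer would, in place of code of your own. Each camera call takes 0.05 s, during which the arm holds its last target.

## Working session

There is one attempt and no reset: what is moved stays moved. The work goes in short steps, each a Python script; the robot and the scene stay as the last script left them, time stands still between calls to the robot, and variables do not carry over. Pictures are saved under pics/ and viewed, and the job is handed in when it is done.

```bash
ls; mkdir -p pics; python3 - <<'E'
from cell import *
import cv2
s=observe();print(s)
for n in("scene","top","wrist"):
    i=camera_info(n);print(n,i)
    cv2.imwrite(f"pics/{n}0.png",capture(n))
    for l in("spacer_mid","dish","gauge","cam_knob","pin_tip","spacer_mouth","cam_pivot"):
        print(l,[(r['centre'],round(r['conf'],2)) for r in place_of(l,n)])
print(observe()['clock'])
E
```

```text
pics
{'clock': 0.0, 'joints': array([1.11634782e+00, 1.04684354e-01, 9.64332283e-02, 1.56389774e+00,
       1.16277904e-05, 1.35313868e+00]), 'dq': array([ 9.08687315e-04,  4.50532042e-04, -6.08542030e-04, -1.08232369e-03,
        9.18662424e-05,  1.03737319e-03]), 'tau': array([ 1.08023938e-03, -5.56931233e+01,  5.03651726e+01,  1.70394365e-02,
       -1.45510180e-04,  1.11067132e-05]), 'tool_pos': array([0.14055838, 0.58294989, 0.23051124]), 'tcp_rot': array([-2.28498282e-04,  1.18119002e-01,  9.92999216e-01, -6.36525855e-04]), 'ft_force': array([-0.29326328,  0.29148072, -0.39724167]), 'torque': array([-0.02119894, -0.02005462, -0.02733535]), 'gripper_width': 0.9984587117601836}
scene {'vertical_fov': 55.07377303432926, 'cx': 314.7538080888247, 'cy': 244.8632046603325, 'T': array([[ 0.74876472, -0.38613499,  0.53874962,  1.08182145],
       [ 0.66283302,  0.43857365, -0.60688182, -0.56967877],
       [-0.00194308,  0.81151274,  0.5843315 ,  0.74798766],
       [ 0.        ,  0.        ,  0.        ,  1.        ]])}
spacer_mid [([326.3, 276.8], 0.81), ([288.7, 312.3], 0.75), ([338.
[... 834 characters left out ...]

pin_tip [([437.5, 225.2], 0.59), ([319.6, 232.6], 0.51)]
spacer_mouth [([391.2, 217.7], 0.63), ([312.0, 220.6], 0.62)]
cam_pivot [([468.6, 214.6], 0.8)]
wrist {'vertical_fov': 59.32146526437093, 'cx': 319.6558041304313, 'cy': 241.9949166516693, 'T': array([[ 2.35353195e-01, -9.35692587e-01, -2.62846449e-01,
         7.45610489e-02],
       [ 9.71909903e-01,  2.26550787e-01,  6.37642605e-02,
         5.99020236e-01],
       [-1.15676039e-04, -2.70470189e-01,  9.62728343e-01,
         3.73899249e-01],
       [ 0.00000000e+00,  0.00000000e+00,  0.00000000e+00,
         1.00000000e+00]])}
spacer_mid []
dish [([271.0, 375.1], 0.8)]
gauge []
cam_knob []
pin_tip []
spacer_mouth []
cam_pivot []
1.2
```

View pics/scene0.png

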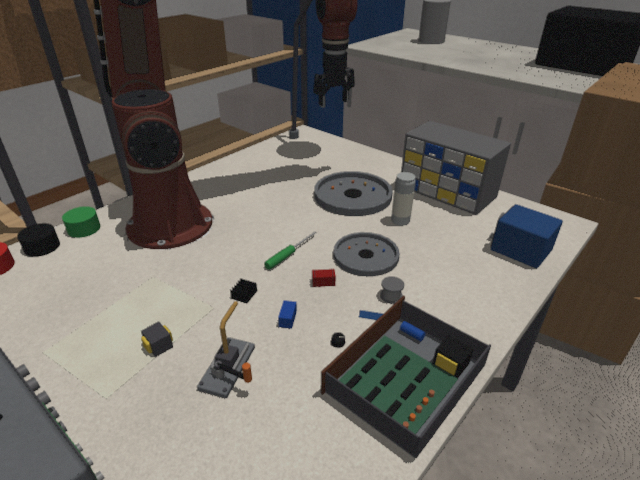

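View pics/top0.png

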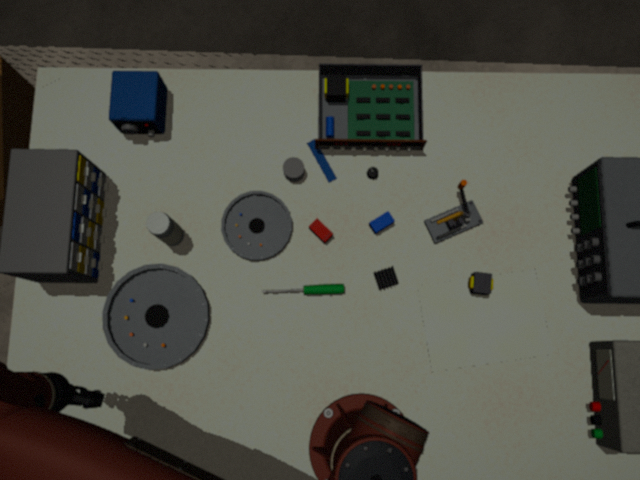

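View pics/wrist0.png

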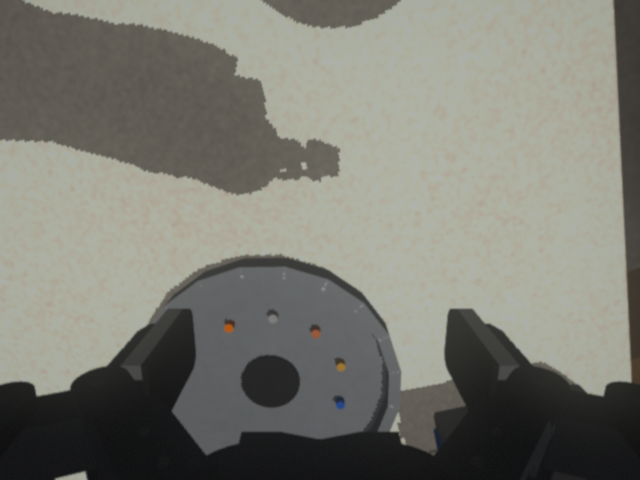

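```bash
cat > h.py <<'E'
from cell import *
import cv2, numpy as np
def ray(n,px,info=None):
    i=info or camera_info(n);f=240/np.tan(np.radians(i['vertical_fov']/2))
    d=np.array([(px[0]-i['cx'])/f,-(px[1]-i['cy'])/f,-1.]);T=i['T']
    return T[:3,3],T[:3,:3]@d
def at_z(n,px,z,info=None):
    o,d=ray(n,px,info);return o+d*(z-o[2])/d[2]
def proj(n,p,info=None):
    i=info or camera_info(n);f=240/np.tan(np.radians(i['vertical_fov']/2));T=i['T']
    c=T[:3,:3].T@(np.asarray(p,float)-T[:3,3])
    return np.array([i['cx']+f*c[0]/-c[2],i['cy']-f*c[1]/-c[2]])
E
python3 - <<'E'
from h import *
np.set_printoptions(precision=4,suppress=True)
P=lambda n,px,z:print(n,px,at_z(n,px,z))
for n,px in(("scene",(326.3,276.8)),("scene",(288.7,312.3)),("top",(379.7,222.1)),("top",(320.4,234.2))):P(n,px,.015)
print("dish");P("top",(259.9,223.4),0);P("top",(158.3,317.8),0);P("scene",(361.3,253.2),0);P("scene",(354.7,194.8),0)
print("gauge");P("top",(437.1,229.0),0);P("scene",(237.4,351.7),0)
print("knob");P("top",(461.4,184.8),.063);P("scene",(245.9,373.2),.063)
print("tip");P("top",(437.5,225.2),.12);P("scene",(237.5,303.9),.12)
print("piv");P("top",(468.6,214.6),.06);P("scene",(216.9,357.3),.06)
E
```

```text
scene (326.3, 276.8) [0.5176 0.1088 0.015 ]
scene (288.7, 312.3) [ 0.535  -0.0431  0.015 ]
top (379.7, 222.1) [ 0.5367 -0.047   0.015 ]
top (320.4, 234.2) [0.5045 0.0998 0.015 ]
dish
top (259.9, 223.4) [0.5335 0.2515 0.    ]
top (158.3, 317.8) [0.2967 0.4912 0.    ]
scene (361.3, 253.2) [0.5126 0.2616 0.    ]
scene (354.7, 194.8) [0.3044 0.5037 0.    ]
gauge
top (437.1, 229.0) [ 0.5237 -0.1922  0.    ]
scene (237.4, 351.7) [ 0.525  -0.1884  0.    ]
knob
top (461.4, 184.8) [ 0.6211 -0.242   0.063 ]
scene (245.9, 373.2) [ 0.6227 -0.2438  0.063 ]
tip
top (437.5, 225.2) [ 0.5079 -0.1701  0.12  ]
scene (237.5, 303.9) [ 0.5206 -0.1687  0.12  ]
piv
top (468.6, 214.6) [ 0.5476 -0.2577  0.06  ]
scene (216.9, 357.3) [ 0.5509 -0.254   0.06  ]
```

The scene picture shows the red block at about (324,277), the small dish at (366,253) and the gauge at (230,360), with its orange knob at (247,373). The top view agrees. Next I'll take a closer wrist picture to refine this.

```bash
python3 - <<'E'
from h import *
np.set_printoptions(precision=4,suppress=True)
move_pose([0.52,-0.06,0.30],[0,0,1,0])
n="wrist";i=camera_info(n);np.save("w1.npy",i,allow_pickle=True)
cv2.imwrite("pics/w1.png",capture(n))
for l,z in(("spacer_mid",.015),("spacer_mouth",.015),("gauge",0),("cam_knob",.063),("pin_tip",.12),("cam_pivot",.06)):
    for r in place_of(l,n): print(l,r['centre'],round(r['conf'],2),at_z(n,r['centre'],z,i))
print(observe()['clock'])
E
```

```text
spacer_mid [331.9, 205.3] 0.93 [ 0.5328 -0.0472  0.015 ]
spacer_mid [111.0, 235.5] 0.71 [ 0.565  -0.2788  0.015 ]
spacer_mid [479.0, 184.4] 0.61 [0.5113 0.1018 0.015 ]
spacer_mid [344.8, 319.9] 0.33 [ 0.6619 -0.0319  0.015 ]
spacer_mouth [302.5, 224.6] 0.87 [ 0.5532 -0.0777  0.015 ]
spacer_mouth [494.3, 206.9] 0.61 [0.5345 0.12   0.015 ]
gauge [198.7, 191.6] 0.78 [ 0.521  -0.1875  0.    ]
cam_knob [131.4, 306.2] 0.77 [ 0.6237 -0.2438  0.063 ]
pin_tip [182.0, 203.8] 0.93 [ 0.5118 -0.1665  0.12  ]
cam_pivot [110.5, 236.9] 0.8 [ 0.5544 -0.2564  0.06  ]
4.2
```

View pics/w1.png

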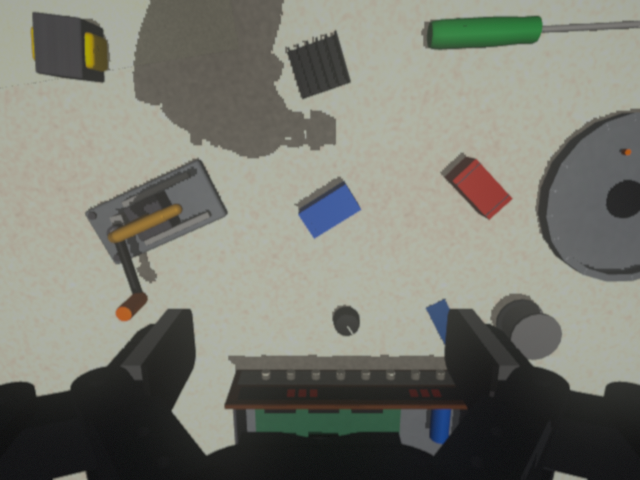

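The wrist picture shows the pin from its tip at (181,210) to its bend at (112,238), the knob top at (124,313) and the red block around (480,187). I'll now fit the gauge pose and refine the spacer.

```bash
python3 - <<'E'
from h import *
from scipy.optimize import least_squares
np.set_printoptions(precision=4,suppress=True)
i=np.load("w1.npy",allow_pickle=True).item()
ct,cs=camera_info("top"),camera_info("scene")
obs=[(ct,(437.1,229.0),(0,0,0)),(cs,(237.4,351.7),(0,0,0)),(i,(198.7,191.6),(0,0,0)),
(cs,(237.5,303.9),(-.025,0,.12)),(i,(182,203.8),(-.025,0,.12)),
(ct,(468.6,214.6),(.0745,0,.06)),(cs,(216.9,357.3),(.0745,0,.06)),(i,(110.5,236.9),(.0745,0,.06))]
def W(g,p):
    c,s=np.cos(g[2]),np.sin(g[2]);return np.array([g[0]+c*p[0]-s*p[1],g[1]+s*p[0]+c*p[1],p[2]])
def res(g): return np.concatenate([proj("",W(g,p),info)-px for info,px,p in obs])
r=least_squares(res,[.523,-.19,-1.21],loss='soft_l1');g=r.x;print(g,r.fun.reshape(-1,2))
np.save("g.npy",g)
piv=W(g,(.0745,0,.06))
for k,(nm,info,px) in enumerate((("t",ct,(461.4,184.8)),("s",cs,(245.9,373.2)),("w",i,(131.4,306.2)))):
    k=at_z("",px,.063,info);v=k-piv;print(nm,k,np.hypot(*v[:2]),"q",g[2]+np.pi/2-np.arctan2(v[1],v[0]))
im=cv2.imread("pics/w1.png")
def dot(p,c):
    u=proj("",p,i);cv2.circle(im,tuple(int(round(x*8)) for x in u),16,c,-1,shift=3)
for p in[(-.025,0,.12),(.02,0,.12),(.0745,0,.06)]:dot(W(g,p),(0,0,255))
for x in(-.0225,.1125):
    for y in(-.032,.032):dot(W(g,(x,y,.014)),(0,255,0))
# red block
hsv=cv2.cvtColor(im,cv2.COLOR_BGR2HSV)
m=((hsv[...,0]<8)|(hsv[...,0]>172))&(hsv[...,1]>150)&(hsv[...,2]>60)
m=m.astype(np.uint8);m[:,:430]=0;m[240:]=0;m[:,540:]=0
c=max(cv2.findContours(m,0,2)[0],key=cv2.contourArea);print(cv2.contourArea(c),cv2.minAreaRect(c))
cv2.imwrite("pics/o1.png",np.hstack([cv2.resize(im[130:340,70:250],None,fx=2.2,fy=2.2),cv2.resize(im[130:235,430:520],None,fx=4.4,fy=4.4)]))
E
```

```text
[ 0.5224 -0.1887 -1.1364] [[-1.3667  0.4953]
 [-0.9286 -0.5269]
 [-1.0925  1.3438]
 [-1.8803 -2.6605]
 [ 0.6087  0.154 ]
 [-0.6521 -2.498 ]
 [ 0.016   1.5005]
 [-0.0501 -0.6612]]
t [ 0.6211 -0.242   0.063 ] 0.06881061111778766 q 0.22487621872926344
s [ 0.6227 -0.2438  0.063 ] 0.07004315210310517 q 0.25505159115755843
w [ 0.6237 -0.2438  0.063 ] 0.07105828925454927 q 0.25719626572971355
1127.5 ((482.1490173339844, 189.5717010498047), (39.622032165527344, 30.161890029907227), 47.48955535888672)
```

View pics/o1.png

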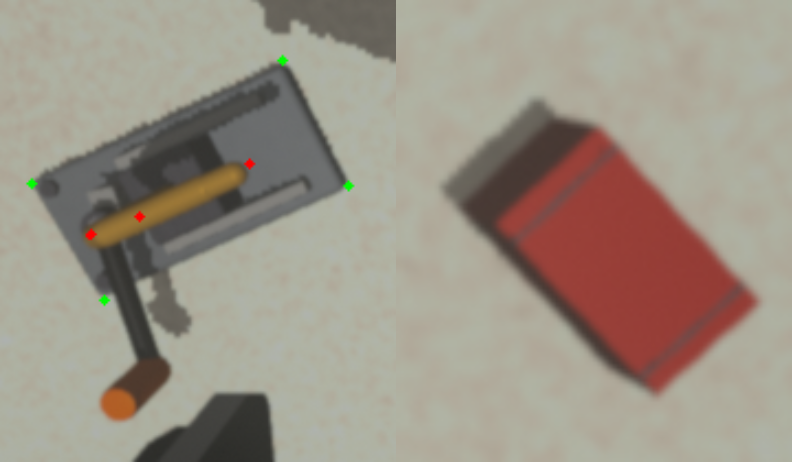

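The foot corners fit well. The pin tip sits at about (180,208.6) in the picture, and the solid end of the red block is the visible dark one at its upper left. Next come the knob top, the block corners and reachability checks.

```bash
python3 - <<'E'
from h import *
np.set_printoptions(precision=4,suppress=True)
i=np.load("w1.npy",allow_pickle=True).item();g=np.load("g.npy")
def W(g,p):
    c,s=np.cos(g[2]),np.sin(g[2]);return np.array([g[0]+c*p[0]-s*p[1],g[1]+s*p[0]+c*p[1],p[2]])
k=at_z("",(70+118/2.2,130+404/2.2),.083,i);piv=W(g,(.0745,0,.06));v=k-piv
print("knobtop",k,np.hypot(*v[:2]),"q",g[2]+np.pi/2-np.arctan2(v[1],v[0]))
C=[at_z("",(430+(x-396)/4.4,130+y/4.4),.03,i)[:2] for x,y in((497,222),(603,128),(757,300),(657,392))]
C=np.array(C);mid=C.mean(0);print(mid,[np.linalg.norm(C[a]-C[b]) for a,b in((0,1),(1,2),(2,3),(3,0))])
d=C[2]+C[3]-C[0]-C[1];print("yaw spacer",np.arctan2(d[1],d[0]))
a=at_z("",(70+242/2.2,130+173/2.2),.12,i);b=at_z("",(70+100/2.2,130+236/2.2),.12,i);print("tip",a,"yaw",np.arctan2(*(b-a)[[1,0]]))
print(W(g,(-.025,0,.12)))
# final pose reach
from scipy.spatial.transform import Rotation as R
for sgn in(1,-1):
  for yaw in np.arange(-3.1,3.2,.4):
    z=np.array([np.cos(yaw),np.sin(yaw),0]);x=np.array([0,0,sgn]);y=np.cross(z,x)
    q=R.from_matrix(np.c_[x,y,z]).as_quat()[[3,0,1,2]]
    for h in(.2,.25):
      j=inverse_kinematics(list(np.array([.53,.254,h])+.019*z),list(q))
      if j is not None:print(sgn,round(yaw,2),h,np.asarray(j))
print(observe()['clock'])
E
```

```text
knobtop [ 0.6222 -0.2422  0.083 ] 0.06984088030261176 q 0.23122250719789977
[0.5142 0.1006] [np.float64(0.02969780176385413), np.float64(0.05403354712621282), np.float64(0.029197107688752305), np.float64(0.055380647369895196)]
yaw spacer 0.7952249577313343
tip [ 0.5156 -0.1684  0.12  ] yaw -1.1618404078892095
[ 0.5119 -0.1661  0.12  ]
1 -0.7 0.2 [ 0.7065  0.1124 -0.8658 -0.9782 -1.4065 -3.1416]
1 -0.7 0.25 [ 0.7065 -0.0446 -0.8932 -0.8486 -1.4065 -3.1416]
-1 -0.7 0.2 [ 0.7065  0.1124 -0.8658 -0.9782 -1.4065  0.    ]
-1 -0.7 0.25 [ 0.7065 -0.0446 -0.8932 -0.8486 -1.4065  0.    ]
4.2
```

```bash
python3 - <<'E'
from h import *
np.set_printoptions(precision=3,suppress=True)
from scipy.spatial.transform import Rotation as R
for tilt in(0,):
 for sgn in(1,-1):
  for h in(.18,.22,.26,.3):
   ok=[]
   for yaw in np.arange(-3.14,3.14,.05):
    z=np.array([np.cos(yaw),np.sin(yaw),0]);x=np.array([0,0,sgn]);y=np.cross(z,x)
    q=R.from_matrix(np.c_[x,y,z]).as_quat()[[3,0,1,2]]
    j=inverse_kinematics(list(np.array([.53,.254,h])+.019*z),list(q))
    if j is not None:ok.append((round(yaw,2),np.round(np.asarray(j),2).tolist()))
   print(sgn,h,len(ok),ok[0] if ok else'',ok[len(ok)//2] if ok else '',ok[-1] if ok else'')
i=np.load("w1.npy",allow_pickle=True).item();ct=camera_info("top")
print(at_z("",(165,228),.075,ct))
E
```

```text
1 0.18 8 (np.float64(-0.79), [0.71, 0.24, -0.78, -1.02, -1.5, 3.14]) (np.float64(-0.59), [0.69, 0.1, -0.94, -1.04, -1.28, -3.14]) (np.float64(-0.44), [0.66, -0.03, -1.07, -1.04, -1.1, -3.14])
1 0.22 7 (np.float64(-0.79), [0.71, 0.12, -0.8, -0.92, -1.5, 3.14]) (np.float64(-0.64), [0.7, -0.0, -0.93, -0.93, -1.34, -3.14]) (np.float64(-0.49), [0.67, -0.15, -1.06, -0.92, -1.16, -3.14])
1 0.26 7 (np.float64(-0.79), [0.71, 0.01, -0.82, -0.82, -1.5, 3.14]) (np.float64(-0.64), [0.7, -0.13, -0.95, -0.82, -1.34, -3.14]) (np.float64(-0.49), [0.67, -0.3, -1.09, -0.79, -1.16, -3.14])
1 0.3 7 (np.float64(-0.79), [0.71, -0.1, -0.82, -0.73, -1.5, 3.14]) (np.float64(-0.64), [0.7, -0.25, -0.95, -0.71, -1.34, -3.14]) (np.float64(-0.49), [0.67, -0.43, -1.09, -0.66, -1.16, -3.14])
-1 0.18 8 (np.float64(-0.79), [0.71, 0.24, -0.78, -1.02, -1.5, 0.0]) (np.float64(-0.59), [0.69, 0.1, -0.94, -1.04, -1.28, 0.0]) (np.float64(-0.44), [0.66, -0.03, -1.07, -1.04, -1.1, 0.0])
-1 0.22 7 (np.float64(-0.79), [0.71, 0.12, -0.8, -0.92, -1.5, 0.0]) (np.float64(-0.64), [0.7, -0.0, -0.93, -0.93, -1.34, 0.0]) (np.float64(-0.49), [0.67, -0.15, -1.06, -0.92, -1.16, 0.0])
-1 0.26 7 (np.float64(-0.79), [0.71, 0.01, -0.82, -0.82, -1.5, 0.0]) (np.float64(-0.64), [0.7, -0.13, -0.95, -0.82, -1.34, 0.0]) (np.float64(-0.49), [0.67, -0.3, -1.09, -0.79, -1.16, 0.0])
-1 0.3 7 (np.float64(-0.79), [0.71, -0.1, -0.82, -0.73, -1.5, 0.0]) (np.float64(-0.64), [0.7, -0.25, -0.95, -0.71, -1.34, 0.0]) (np.float64(-0.49), [0.67, -0.43, -1.09, -0.66, -1.16, 0.0])
[0.504 0.468 0.075]
```

```bash
cat >> h.py <<'E'
from scipy.spatial.transform import Rotation as R
def qmat(M): return list(R.from_matrix(M).as_quat()[[3,0,1,2]])
def down(yx):
    x=np.array([np.cos(yx),np.sin(yx),0]);z=np.array([0,0,-1.]);return qmat(np.c_[x,np.cross(z,x),z])
def W(g,p):
    c,s=np.cos(g[2]),np.sin(g[2]);return np.array([g[0]+c*p[0]-s*p[1],g[1]+s*p[0]+c*p[1],p[2]])
E
python3 - <<'E'
from h import *
np.set_printoptions(precision=3,suppress=True)
g=np.array([.5224,-.1887,-1.15]);piv=np.array([.5537,-.2563])
for off in(0,np.pi):
  for phi in(.19,-.3,-.7,-1.15,-1.2):
    p=piv+.07*np.array([np.cos(phi),np.sin(phi)])
    print(off,phi,[inverse_kinematics([*p,z],down(phi+off)) for z in(.056,.13)])
for y in(.795+np.pi,-1.15+np.pi):
  print(inverse_kinematics([.514,.1,.0],down(y)),inverse_kinematics([.5156,-.168,.10],down(y)))
E
```

```text
0 0.19 [array([-0.567,  0.349,  0.057,  1.278,  0.   ,  2.384]), array([-0.567,  0.317,  0.153,  1.407,  0.   ,  2.384])]
0 -0.3 [array([-0.612,  0.383,  0.098,  1.286,  0.   ,  2.83 ]), array([-0.612,  0.352,  0.196,  1.415,  0.   ,  2.83 ])]
0 -0.7 [array([-0.653,  0.378,  0.092,  1.285,  0.   , -3.095]), array([-0.653,  0.347,  0.19 ,  1.413,  0.   , -3.095])]
0 -1.15 [array([-0.699,  0.338,  0.043,  1.276,  0.   , -2.691]), array([-0.699,  0.305,  0.14 ,  1.405,  0.   , -2.691])]
0 -1.2 [array([-0.704,  0.332,  0.036,  1.275,  0.   , -2.645]), array([-0.704,  0.299,  0.132,  1.404,  0.   , -2.645])]
3.141592653589793 0.19 [array([-0.567,  0.349,  0.057,  1.278,  0.   , -0.757]), array([-0.567,  0.317,  0.153,  1.407,  0.   , -0.757])]
3.141592653589793 -0.3 [array([-0.612,  0.383,  0.098,  1.286,  0.   , -0.312]), array([-0.612,  0.352,  0.196,  1.415,  0.   , -0.312])]
3.141592653589793 -0.7 [array([-0.653,  0.378,  0.092,  1.285,  0.   ,  0.047]), array([-0.653,  0.347,  0.19 ,  1.413,  0.   ,  0.047])]
3.141592653589793 -1.15 [array([-0.699,  0.338,  0.043,  1.276,  0.   ,  0.451]), array([-0.699,  0.305,  0.14 ,  1.405,  0.   ,  0.451])]
3.141592653589793 -1.2 [array([-0.704,  0.332,  0.036,  1.275,  0.   ,  0.496]), array([-0.704,  0.299,  0.132,  1.404,  0.   ,  0.496])]
[-0.058 -0.032 -0.468  1.135  0.    -0.853] [-0.556 -0.054 -0.302  1.323  0.    -1.351]
[-0.058 -0.032 -0.468  1.135  0.     1.092] [-0.556 -0.054 -0.302  1.323  0.     0.594]
```

```bash
python3 - <<'E'
from h import *
np.set_printoptions(precision=3,suppress=True)
piv=np.array([.5537,-.2563])
K=np.array([.6225,-.243]);phi=np.arctan2(*(K-piv)[::-1]);print("phi",phi)
move_pose([*K,.13],down(phi+np.pi))
i=camera_info("wrist");cv2.imwrite("pics/w2.png",capture("wrist"))
for l,z in(("cam_knob",.063),("pin_tip",.12),("cam_pivot",.06)):
    for r in place_of(l,"wrist"): print(l,r['centre'],round(r['conf'],2),at_z("",r['centre'],z,i))
np.save("w2.npy",i,allow_pickle=True)
s=observe();print(s['clock'],s['ft_force'],s['tool_pos'])
E
```

```text
phi 0.19095848111401248
cam_knob [317.5, 255.2] 0.79 [ 0.622 -0.244  0.063]
pin_tip [602.9, 46.8] 0.58 [ 0.514 -0.167  0.12 ]
cam_pivot [319.7, 114.3] 0.95 [ 0.552 -0.257  0.06 ]
5.45 [ 0.72   0.072 -0.75 ] [ 0.623 -0.242  0.132]
```

View pics/w2.png

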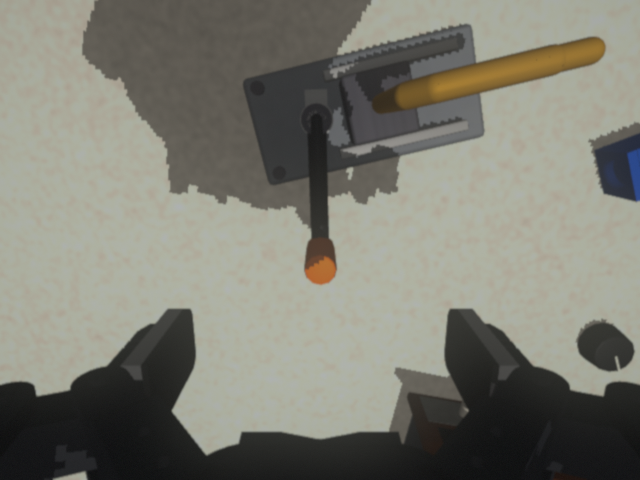

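The knob top at (320,268) is centred between the fingers, with the pin's tip at (603,47). I'll grip the knob and swing it.

```bash
python3 - <<'E'
from h import *
np.set_printoptions(precision=3,suppress=True)
piv=np.array([.5530,-.2566]);K=np.array([.6223,-.2433]);phi0=np.arctan2(*(K-piv)[::-1])
movel([*K,.058],vel=.15)
s=observe();print(s['ft_force'],s['tool_pos']);f0=s['ft_force']
gripper_close(20);s=observe();print("w",s['gripper_width'],s['ft_force']-f0,s['clock'])
f0=s['ft_force']
phis=list(np.linspace(phi0,-1.10,8)[1:])+[-1.13,-1.155,-1.18,-1.205,-1.23]
for ph in phis:
    p=piv+.07*np.array([np.cos(ph),np.sin(ph)])
    movel([*p,.058],down(ph+np.pi),vel=.09)
    s=observe();f=s['ft_force']-f0;ft=f@np.array([-np.sin(ph),np.cos(ph),0])
    fr=f@np.array([np.cos(ph),np.sin(ph),0])
    act=s['tool_pos'][:2]-piv
    print(round(ph,3),round(np.arctan2(act[1],act[0]),3),"ft",round(ft,2),"fr",round(fr,2),"w",round(s['gripper_width'],3),round(s['clock'],2))
    if ft>9: break
print(camera_info("wrist")['T'][:3,3])
E
```

```text
[ 0.181 -0.077 -0.06 ] [ 0.623 -0.243  0.059]
w 0.17378661405325516 [-0.801  0.636  2.502] 6.7167
0.005 0.001 ft -1.14 fr 6.61 w 0.181 7.05
-0.179 -0.182 ft 0.05 fr 7.56 w 0.178 7.38
-0.363 -0.366 ft -0.28 fr 7.99 w 0.18 7.72
-0.547 -0.55 ft 1.7 fr 8.74 w 0.176 8.05
-0.732 -0.735 ft 1.89 fr 9.2 w 0.177 8.38
-0.916 -0.921 ft -0.83 fr 6.59 w 0.178 8.72
-1.1 -1.107 ft -0.28 fr 7.41 w 0.179 9.05
-1.13 -1.132 ft 0.83 fr 8.17 w 0.176 9.3
-1.155 -1.148 ft 3.37 fr 7.05 w 0.174 9.55
-1.18 -1.152 ft 11.0 fr 7.01 w 0.178 9.8
[ 0.555 -0.258  0.201]
```

```bash
python3 - <<'E'
from h import *
np.set_printoptions(precision=3,suppress=True)
release()
s=observe();p=s['tool_pos'];movel([p[0],p[1],.16],vel=.25)
i=camera_info("wrist");cv2.imwrite("pics/w3.png",capture("wrist"))
for l,z in(("cam_knob",.063),("pin_tip",.12),("cam_pivot",.06),("gauge",0)):
    for r in place_of(l,"wrist"): print(l,r['centre'],round(r['conf'],2),at_z("",r['centre'],z,i))
np.save("w3.npy",i,allow_pickle=True)
s=observe();print(s['clock'])
E
```

```text
cam_knob [321.8, 243.4] 0.87 [ 0.581 -0.322  0.063]
cam_pivot [323.3, 124.5] 0.76 [ 0.556 -0.258  0.06 ]
gauge [319.1, 0.8] 0.96 [ 0.525 -0.189  0.   ]
11.2917
```

View pics/w3.png

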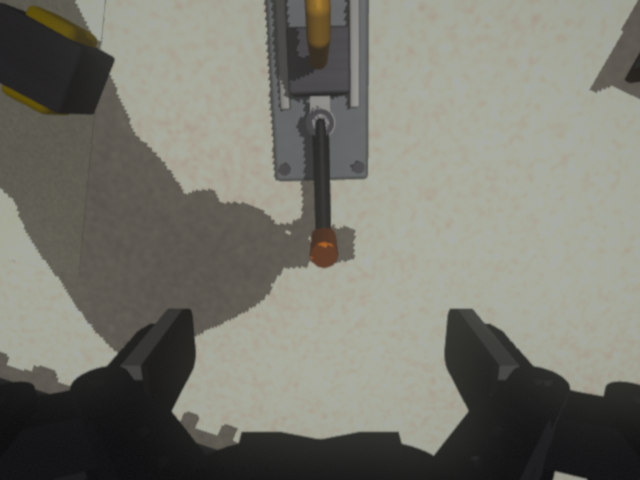

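The lever now lies along the foot's axis, with the knob at (323,248) and the arm straight down from the pivot at (319,122). It is locked against its stop. On to the spacer.

```bash
python3 - <<'E'
from h import *
np.set_printoptions(precision=3,suppress=True)
ys=.795
move_pose([.514,.1006,.16],down(ys+np.pi))
i=camera_info("wrist");cv2.imwrite("pics/w4.png",capture("wrist"))
for l,z in(("spacer_mid",.015),("spacer_mouth",.015),("dish",0)):
    for r in place_of(l,"wrist"): print(l,r['centre'],round(r['conf'],2),at_z("",r['centre'],z,i))
np.save("w4.npy",i,allow_pickle=True)
s=observe();print(s['clock'],s['tool_pos'])
E
```

```text
spacer_mid [135.1, 88.6] 0.94 [ 0.536 -0.048  0.015]
spacer_mid [320.0, 224.0] 0.69 [0.514 0.099 0.015]
spacer_mouth [85.3, 76.4] 0.92 [ 0.553 -0.075  0.015]
spacer_mouth [319.2, 264.4] 0.73 [0.535 0.12  0.015]
spacer_mouth [515.4, 117.7] 0.37 [0.373 0.138 0.015]
dish [446.4, 368.4] 0.82 [0.528 0.26  0.   ]
13.0667 [0.514 0.1   0.16 ]
```

View pics/w4.png

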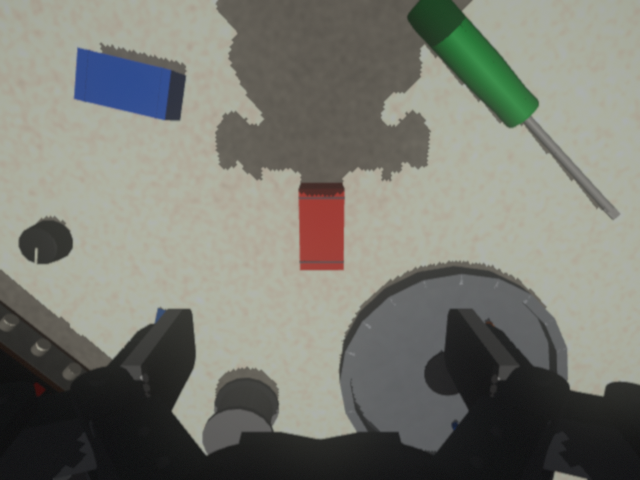

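```bash
python3 - <<'E'
from h import *
np.set_printoptions(precision=4,suppress=True)
i=np.load("w4.npy",allow_pickle=True).item()
c=at_z("",(321.8,231.5),.03,i);a=at_z("",(321.8,193.5),.03,i);b=at_z("",(321.8,269.8),.03,i)
print(c,a,b,np.linalg.norm(b-a),"yaw",np.arctan2(*(b-a)[[1,0]]))
m=(a+b)/2;ys=np.arctan2(*(b-a)[[1,0]])
f0=observe()['ft_force']
movel([m[0],m[1],.05],down(ys+np.pi),vel=.2)
movel([m[0],m[1],.004],vel=.08)
s=observe();print(s['tool_pos'],s['ft_force']-f0)
gripper_close(40);s=observe();print("w",s['gripper_width'],s['tool_pos'],s['ft_force']-f0,s['clock'])
np.save("grasp.npy",dict(m=m[:2],ys=ys,tcp=s['tool_pos']),allow_pickle=True)
movel([m[0],m[1],.20],vel=.25)
s=observe();print("w",s['gripper_width'],s['ft_force']-f0,s['clock'],s['tool_pos'])
cv2.imwrite("pics/w5.png",capture("wrist"));cv2.imwrite("pics/s5.png",capture("scene"))
E
```

```text
[0.5144 0.1011 0.03  ] [0.4965 0.0829 0.03  ] [0.5333 0.1204 0.03  ] 0.052541232666909216 yaw 0.7938320311703286
[0.5149 0.1017 0.004 ] [ 0.3867  0.2622 -0.4932]
w 0.3400429563355299 [0.5152 0.1017 0.0044] [-0.0004  0.1192  2.7364] 15.0417
w 0.34627898953079084 [-0.5942  0.7577 -1.98  ] 15.975 [0.5141 0.1017 0.1982]
```

View pics/w5.png

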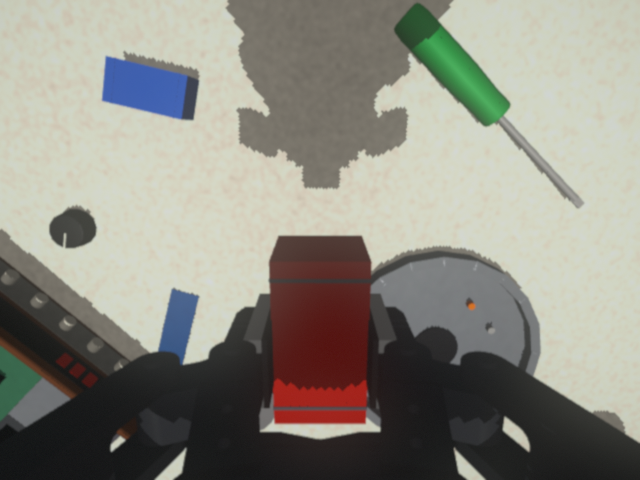

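View pics/s5.png

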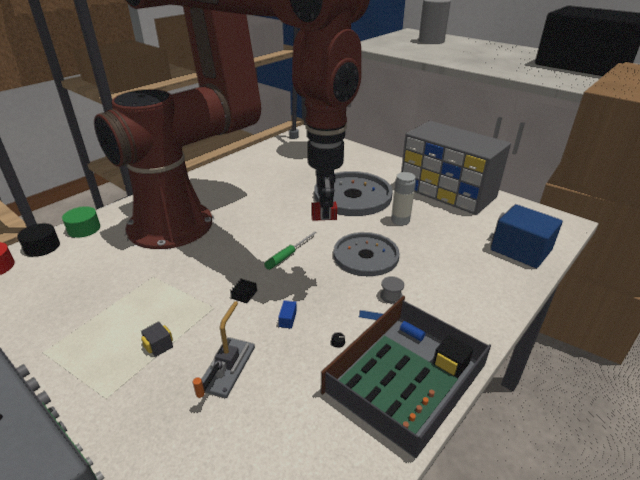

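The spacer is held square between the fingers, and the scene picture shows the lever locked with its knob at (199,387). I'll move to the pre-insertion pose and check the alignment and that the mouth faces the pin.

```bash
python3 - <<'E'
from h import *
np.set_printoptions(precision=4,suppress=True)
yg=-1.155;u=np.array([np.cos(yg),np.sin(yg)]);tip=np.array([.5143,-.167])
p=tip-u*(.028+.028)
move_pose([*p,.16],down(yg+np.pi))
movel([*p,.1094],vel=.15)
s=observe();print(s['clock'],s['tool_pos'],s['ft_force'])
i=camera_info("wrist");np.save("w6.npy",i,allow_pickle=True)
cv2.imwrite("pics/w6.png",capture("wrist"));im=capture("scene");cv2.imwrite("pics/s6raw.png",im)
for l,n,z in(("spacer_mouth","scene",.12),("pin_tip","scene",.12)):
    for r in place_of(l,n): print(l,r['centre'],round(r['conf'],2),at_z(n,r['centre'],z))
print("pred mouth",proj("scene",[*(p+.028*u),.12]),"tip",proj("scene",[*tip,.12]))
print("wrist pred mouth",proj("",[*(p+.028*u),.12],i),"tip",proj("",[*tip,.12],i))
x,y=map(int,proj("scene",[*tip,.12]))
cv2.imwrite("pics/s6.png",cv2.resize(im[y-60:y+60,x-80:x+80],None,fx=5,fy=5,interpolation=2))
print(x-80,y-60)
E
```

```text
17.9083 [ 0.4916 -0.1154  0.1097] [ 0.5676  0.033  -0.6265]
spacer_mouth [289.1, 325.9] 0.88 [ 0.6392 -0.1441  0.12  ]
spacer_mouth [243.2, 290.5] 0.65 [ 0.4988 -0.1346  0.12  ]
pin_tip [236.9, 298.8] 0.73 [ 0.5083 -0.1597  0.12  ]
pred mouth [242.0327 293.0534] tip [236.0456 302.0209]
wrist pred mouth [318.9774 398.6055] tip [319.0018 461.8503]
156 242
```

View pics/s6.png

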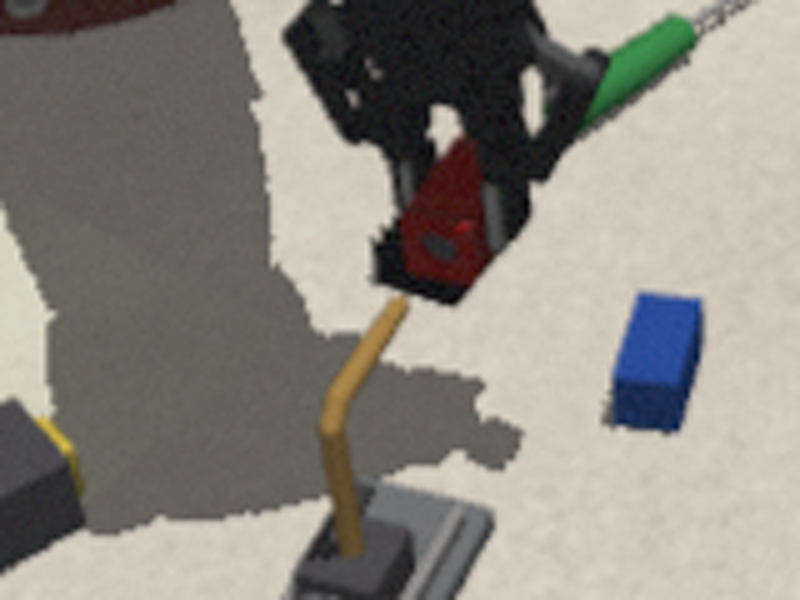

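View pics/w6.png

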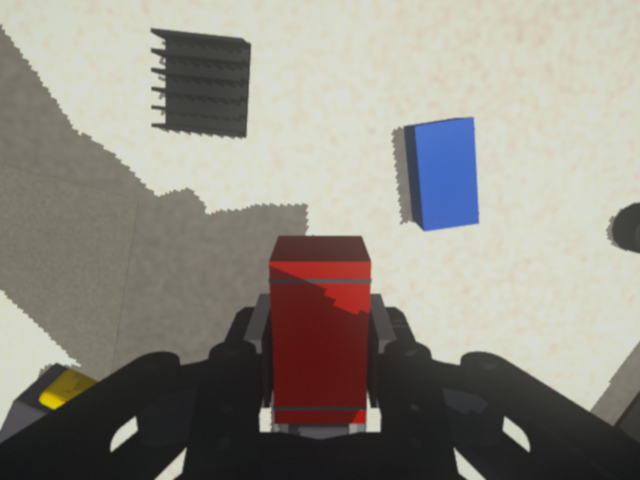

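In the scene picture the hole faces the pin. The hole centre at (243.8,291) lies on the extended line of the pin, whose tip is at (236.6,301.8). I'll insert in small force-guarded steps.

```bash
python3 - <<'E'
from h import *
np.set_printoptions(precision=4,suppress=True)
yg=-1.155;u=np.array([np.cos(yg),np.sin(yg)]);n=np.array([-u[1],u[0]]);tip=np.array([.5143,-.167])
p=tip-u*(.056);f0=np.mean([observe()['ft_force'] for _ in range(3)],0);q0=observe()['tool_pos']
ds=[.018]+[.018+.004*k for k in range(1,9)]+[.05+.0015*k for k in range(1,14)]
for d in ds:
    movel([*(p+u*d),.1094],vel=.06)
    s=observe();f=s['ft_force']-f0;a=f[:2]@u
    print(round(d*1e3,1),round((s['tool_pos']-q0)[:2]@u*1e3,2),"axial",round(a,2),"lat",round(f[:2]@n,2),"z",round(f[2],2),round(s['gripper_width'],3),round(s['clock'],2))
    if a<-3.5 or abs(f[:2]@n)>4 or abs(f[2])>4: break
cv2.imwrite("pics/w7.png",capture("wrist"));im=capture("scene")
x,y=map(int,proj("scene",[*tip,.12]))
cv2.imwrite("pics/s7.png",cv2.resize(im[y-60:y+60,x-80:x+80],None,fx=5,fy=5,interpolation=2))
E
```

```text
18.0 17.78 axial -0.31 lat -0.63 z 1.23 0.344 18.56
22.0 21.55 axial -0.85 lat 0.64 z 0.39 0.341 18.81
26.0 25.61 axial -0.13 lat 0.03 z 0.7 0.343 19.06
30.0 29.66 axial -0.17 lat 0.76 z 0.64 0.344 19.31
34.0 33.68 axial 0.25 lat -0.63 z -0.43 0.345 19.56
38.0 37.67 axial -0.23 lat 0.12 z 1.23 0.345 19.81
42.0 41.66 axial -0.54 lat -0.11 z 0.04 0.347 20.06
46.0 45.68 axial -0.54 lat -1.16 z 0.12 0.34 20.31
50.0 49.68 axial -1.25 lat 0.1 z -0.42 0.344 20.56
51.5 50.98 axial -0.51 lat -0.37 z 0.52 0.342 20.81
53.0 52.5 axial -0.96 lat -0.87 z 1.15 0.345 21.06
54.5 54.03 axial -0.3 lat 0.65 z 0.23 0.339 21.31
56.0 55.56 axial -0.73 lat -0.22 z 1.78 0.345 21.56
57.5 57.02 axial -0.14 lat -0.63 z 0.57 0.344 21.81
59.0 58.5 axial -0.16 lat -0.84 z -0.04 0.343 22.06
60.5 59.92 axial -0.86 lat -0.81 z 1.46 0.343 22.31
62.0 60.43 axial -6.68 lat -0.07 z 4.35 0.344 22.56
```

View pics/s7.png

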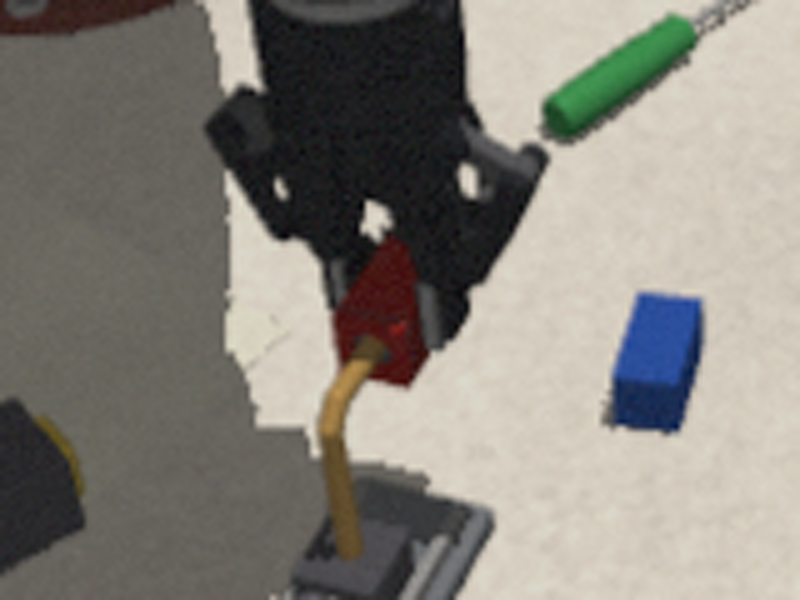

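The axial force jumped from about 0 to 6.7 N within half a millimetre of travel, at 60 mm, which is where the hole bottom was expected. The picture shows the pin deep in the bore, mouth at (374,347) in the crop. Next I'll draw it off and compute the dish centre.

```bash
python3 - <<'E'
from h import *
np.set_printoptions(precision=4,suppress=True)
yg=-1.155;u=np.array([np.cos(yg),np.sin(yg)]);tip=np.array([.5143,-.167]);p=tip-u*(.056)
f0=observe()['ft_force']
movel([*(p+u*.045),.1094],vel=.05);print(observe()['ft_force']-f0)
movel([*(p-u*.02),.1094],vel=.12)
movel([*(p-u*.02),.30],vel=.3)
s=observe();print(s['clock'],s['gripper_width'],s['tool_pos'])
im=capture("top");cv2.imwrite("pics/t8.png",im)
for r in search_frame("dish","top"):print(r)
# rim via previous wrist pics
i1=np.load("w1.npy",allow_pickle=True).item();i4=np.load("w4.npy",allow_pickle=True).item();ct=camera_info("top");cs=camera_info("scene")
print("w1 hub",at_z("",(627,199),.006,i1),"w4 hub",at_z("",(447,373),.006,i4),"top hub",at_z("",(257,226.5),.006,ct),"scene hub",at_z("",(366,253.5),.006,cs))
E
```

```text
[ 1.3749 -4.2895 -2.234 ]
24.625 0.3445401913759878 [ 0.4835 -0.0977  0.2986]
{'extent': [102.6, 263.3, 214.0, 370.7], 'conf': 0.89}
{'extent': [223.6, 190.7, 292.5, 259.3], 'conf': 0.72}
{'extent': [481.3, 197.9, 500.3, 223.3], 'conf': 0.18}
w1 hub [0.5278 0.2616 0.006 ] w4 hub [0.5291 0.2592 0.006 ] top hub [0.5242 0.2579 0.006 ] scene hub [0.5274 0.2622 0.006 ]
```

View pics/t8.png

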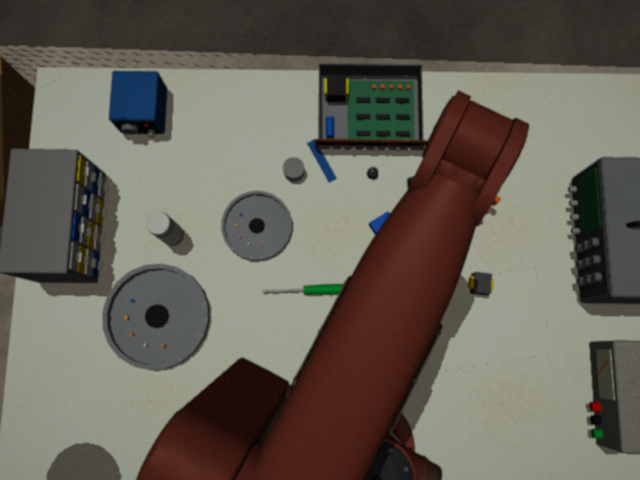

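The top view shows everything undisturbed. The small dish's hub at (257,226) gives a centre of about (0.527, 0.260). Now I'll turn the spacer mouth up over it.

```bash
python3 - <<'E'
from h import *
np.set_printoptions(precision=3,suppress=True)
D=np.array([.527,.260]);best=None
move_pose([.48,.20,.36],down(np.arctan2(.2,.48)+np.pi))
s=observe();print(s['clock'],s['joints'],s['gripper_width'])
for yaw in np.arange(-.85,-.35,.05):
    z=np.array([np.cos(yaw),np.sin(yaw),0]);x=np.array([0,0,-1.]);q=qmat(np.c_[x,np.cross(z,x),z])
    P=np.array([*D,.24])+.0106*z
    j=inverse_kinematics(list(P),q)
    if j is not None: print(round(yaw,2),np.asarray(j));best=best or []; best.append((yaw,P,q,j))
yaw,P,q,j=best[len(best)//2];print("use",yaw)
move_joints(j)
s=observe();print(s['clock'],s['tool_pos'],P,s['gripper_width'],R.from_quat(np.array(s['tcp_rot'])[[1,2,3,0]]).as_matrix())
for n in("scene","top","wrist"):cv2.imwrite(f"pics/{n}9.png",capture(n))
im=cv2.imread("pics/scene9.png");a,b=map(int,proj("scene",[*D,.24]));print(a,b)
cv2.imwrite("pics/s9c.png",cv2.resize(im[max(0,b-60):b+60,a-80:a+80],None,fx=5,fy=5,interpolation=2))
print("top pred mid",proj("top",[*D,.24]),"mouth",proj("top",[*D,.268]),"scene mouth",proj("scene",[*D,.268]))
E
```

```text
25.8833 [ 0.142 -0.066  0.162  1.8   -0.    -0.251] 0.34234157080190925
-0.75 [ 0.738  0.041 -0.833 -0.874 -1.488  0.   ]
-0.7 [ 0.735 -0.002 -0.877 -0.875 -1.435  0.   ]
-0.65 [ 0.73  -0.048 -0.922 -0.874 -1.38   0.   ]
-0.6 [ 0.724 -0.096 -0.967 -0.871 -1.324  0.   ]
-0.55 [ 0.716 -0.148 -1.013 -0.865 -1.266  0.   ]
-0.5 [ 0.706 -0.203 -1.06  -0.857 -1.206  0.   ]
use -0.5999999999999998
28.1583 [0.536 0.254 0.241] [0.536 0.254 0.24 ] 0.34349164892213546 [[ 0.     0.565  0.825]
 [ 0.     0.825 -0.565]
 [-1.     0.     0.   ]]
371 175
top pred mid [244.823 202.533] mouth [243.188 199.24 ] scene mouth [372.326 164.696]
```

View pics/s9c.png

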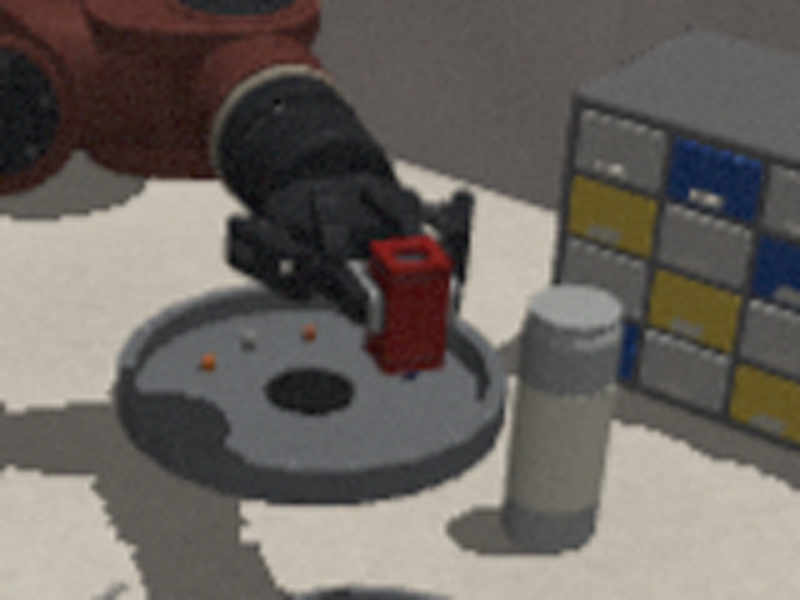

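View pics/top9.png

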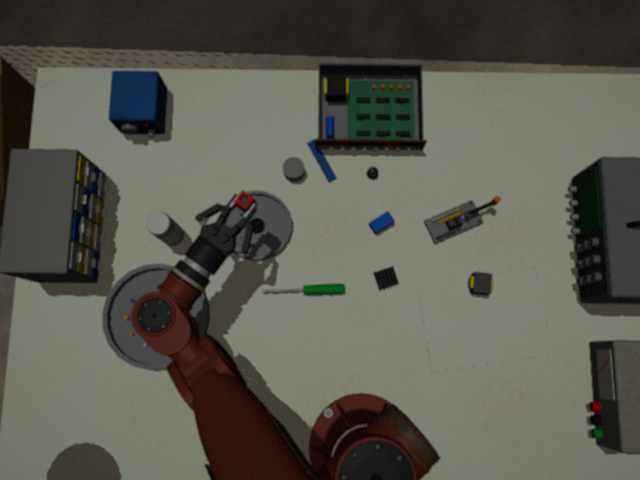

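View pics/scene9.png

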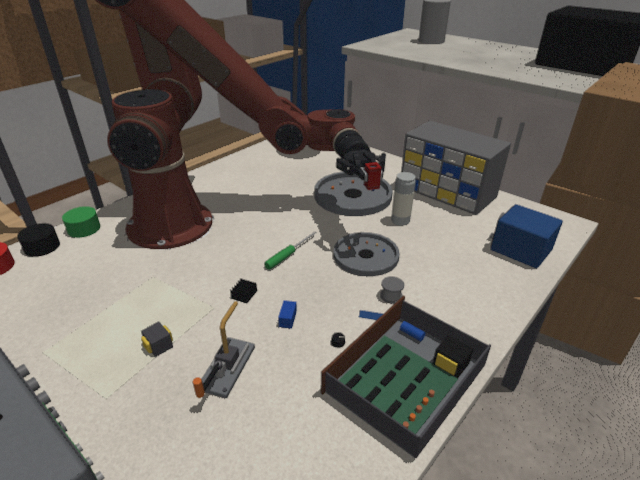

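The scene picture shows the hole facing up at (373,166) against a predicted (372,165). The top view shows the block at (245,201) against a predicted (243,199), and the other objects unmoved. I'll make a last check in the wrist picture for any slip in the grip.

View pics/wrist9.png

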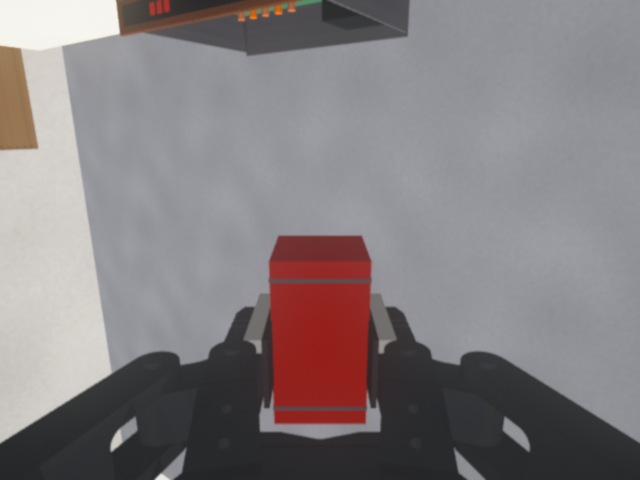

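The block appears at the same pixels as right after the lift (rows 236 to 423, columns 270 to 371), so it hasn't slipped or tilted. I'm handing the job in.

```bash
python3 - <<'E'
from h import *
s=observe();print(s['clock'],s['dq'],s['gripper_width'])
print(finish_job())
E
```

```text
28.3083 [ 0.00273614  0.00135307 -0.00238091 -0.00068143 -0.0040207   0.00094521] 0.3420015653086353
the job is handed in; nothing more can be done
None
```

I finished all the steps in the order asked and handed the job in at 28.3 s. No verdict was reported.

- **Cam lever:** I gripped the orange knob and swung it to the stop, where the resisting force rose to about 11 N. Pictures afterwards show the arm lying along the gauge's +x, locked.
- **Spacer on the pin:** I pushed the red spacer's bored end over the pin in small steps with almost no side force. The axial force then rose from about 0 to 6.7 N within half a millimetre. That was after 60 mm of travel, where the hole bottom was expected. I then drew it straight off.
- **Final pose:** The spacer is held with the hole straight up, about 0.24 m above the bench over the middle of the small dish. The wrist picture shows no slip or tilt in the grip.
- **Small disagreements:** My estimates of the dish centre from the different cameras spread by about 4 mm. The block's position in the last top view was about 2 pixels (3 mm) off prediction.
- **Other things on the bench:** They look unmoved in the last scene and top pictures.

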